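Set a box section up on the saw board and hold it for the cut

ROBOT

A 6-joint arm with a two-finger parallel gripper is mounted at the origin on the work surface. World frame = base frame: x ahead of the robot, y to its left, z up, the work surface at z = 0. Lengths are in m, angles in rad, forces in N, time in s.
With the tool pointing down it reaches from about 0.375 to 0.9 m from the base axis. Payload 3.1 kg.
Tool frame: the origin (TCP) lies between the finger pads, 19 mm behind the fingertips; this is the grasp point; z points along the fingers, y is the line along which they close (so a half turn about z gives the same grasp; the last joint's range is limited). The gripper opens to 85 mm and grips with 20 to 120 N. Pads are 22 mm wide; open, the fingers measure 114 mm over their backs; the gripper's body (76 mm by 85 mm) begins 54 mm behind the grasp point. The pads swing forward as they close: fully open they stand 13 mm farther back than shut.
Start: joints at [1.03, 0.527, 1.433, -0, 1.181, -0.178], TCP at [0.221, 0.585, 0.25] pointing down, gripper open.
Joint ranges: [-3.08, 3.08], [-0.75, 2.2], [0.22, 2.44], [-1.43, 4.57], [0, 2.65], [-2.85, 2.85]. Speed limits (rad/s): [2.79, 2.79, 3.14, 3.14, 3.14, 3.14].

INTERFACE

Orientations are given as a unit quaternion [x, y, z, w].
In Python, from station import manip gives the robot as it stands.
- The arm moves only by the tool drive_tool, never from a script. Its argument "plan" is a list of rows, each a list of 7 numbers: the shift along the tool's x, y, z in m, then the turn, a rotation vector about the tool's x, y, z in degrees, then the opening, from -1 (shut) to 1 (fully open). In form: [[x, y, z, wx, wy, wz, gripper], ...]. A call has 1 to 10 rows; each row shifts and turns the commanded pose from where the row before left it, along the tool's axes as they then stand; what a row does not reach is not made up. A row lasts 1/10 s, in which the tool goes at most 50 mm and 8.59 degrees, less where a joint would pass 70% of its speed; a pose out of reach is approached as far as the arm can. A call is refused whole if a number of a shift passes 0.05 or a number of a turn 8.59, either way. A call with a gripper value outside its range is refused whole. The fingers move at their own pace and stop on an object; "newtons" is the grip in N (left out, the last holds). Time passes only in rows, so rows that do not move let the fingers close. It gives the time, the measured TCP pose, the force, the opening and the grip force at its end, in the units of the state.
- manip.sense(): the state, without advancing time (a new reading comes with each control period).
- manip.snapshot(name): name is "side" or "top" or "wrist"; returns a dict with "image" (420x560x3 uint8, red, green, blue), "z_map" (420x560 float32, m along the optical axis (not along the pixel's ray), 0 where there is no reading), "fov_y" (degrees; the focal length in pixels is half the picture's height over the tangent of half this angle, whatever the lens; pixels are square), "cx", "cy" (the principal point, pixels), "k1" (the pictures are not rectified: a ray, as slopes to the right and down, at radius r is drawn at 1 + k1 r^2 times it, then the intrinsics apply), "extrinsics" (4x4, takes a point from camera to world coordinates); the wrist camera has in their place "mount" (4x4, takes a point from camera to tool coordinates, whose origin is the TCP and whose axes are the flange's). Camera axes: x right, y up, looking along -z (the intrinsics and any distortion apply to the point x, -y, -z); pixel columns grow to the right and rows downward; lengths in m; the calibration is good to about 2 mm. A picture is of the moment at which its call begins: read the wrist's pose just before it.
- manip.sign_off(): hands the job in; it is judged then, once.
The state is a dict: "t": time; "q": joint angles; "qd": joint speeds; "tau": joint torques, N m; "tcp_pos": TCP position; "tool_rot": TCP orientation; "force": force on the tool from outside, world axes, zero at the start; "ft_torque": the same for the moment, N m; "finger_gap": opening from 0.0 (shut) to 1.0 (fully open); "gripper_force": force on a finger pad.
Only numpy, scipy, OpenCV 4.12 (cv2) and the standard library are available. Lean on these libraries where they do the work, as an engineer would, in place of code of your own. Each camera call takes 0.05 s, during which the arm holds its last target. There are 200 camera calls.

TASK

Get the loose aluminium box section ready for sawing: first slide the cover of the saw board's blade tray fully shut so that no chips fall in, then take the section from the bench and lay it, wide side down, on the bed along the fence with one end butted against the stop block. With one slanting push press it firmly against the fence and down onto the bed at the same time, pushing between the stop block and the saw slot and well clear of the slot. Finish while you are still holding it like that, and leave the other things on the bench where they are.

Things in the scene. Friction and masses are not known exactly. Their poses are not given: they have to be found in the camera images.
- saw_board: Saw board fixed on the bench: plywood, 230 mm (x) by 360 mm (y), flat deck 36 mm above the bench. Origin: centre of its underside. x points away from the robot to the fence, y left along the fence, z up. In its frame: fence face at x = +85 mm; bed x -40 to +85 mm; saw slot (3 mm gap in the fence, dark line across the bed) at y = -75 mm; blade tray x -100 to -40, y -5 to +180 mm
- bed: The varnished deck in front of the fence on which the workpiece rests, 125 mm (x) by 360 mm (y), part of the saw board, same axes. Its origin lies 24 mm below the middle of its top face. The workpiece slides easily on it (friction about 0.35)
- fence: Hardwood fence along the far side of the bed, 22 mm thick, 360 mm long, standing 45 mm above the bed, fixed to the saw board, same axes. Origin: middle of its foot, level with the top of the bed; its working face is 11 mm from the origin towards -x
- stop_block: Hardwood end stop, 65 mm (x) by 40 mm (y) by 45 mm high, clamped fast on the bed against the fence, left of the saw slot; on top a 5 mm aluminium strap and, over the fence, a black star knob up to 71 mm above the bed. Origin: centre of its underside, at bed level; axes as the saw board. The workpiece butts on its face at y = -20 mm (slot side)
- cover (a joint): Sliding hardboard cover of the blade tray, 59 by 184 by 6 mm, flush with the deck, running in grooves along the saw board's y axis. 0 m is fully shut (end stop), larger values are how far it stands open towards the saw board's +y, at most 0.130. It resists with about 2 N and stays where it is left
- cover_pull (a point): Top centre of the hardwood pull on the cover: a bar 12 mm thick (along the saw board's y) by 46 mm (along x), standing 20 mm up from the cover; this point is 20 mm above the deck, and it moves with the cover
- bar: The workpiece: loose aluminium box section, 40 mm wide (its x), 240 mm long (its y), 30 mm high (its z), about 0.2 kg, both ends alike, lying wide side down on the bench right of the saw board. Origin: centre of its underside
- hacksaw: Bystander: small hacksaw lying flat, about 265 by 85 by 16 mm. Origin: middle of the blade line, underside
- tape_measure: Bystander: tape measure, 70 by 38 by 60 mm high. Origin: centre of its underside
- screw_carton: Bystander: closed carton, 75 by 110 by 55 mm high. Origin: centre of its underside
- parts_bin: Bystander: open red bin with studs, 150 by 100 by 70 mm high. Origin: centre of its underside
There are look-alikes about, which are no part of the job. Several things look just like the bar: the one meant starts farthest from the robot's base.

How it is judged:
By the outcome, as a careful person would: the job done as asked, in the order asked, and still so for the second after the job is handed in, while the arm keeps its last pose, push and grip.
It also fails if it takes over 67 s, if anything falls off the work surface, if the arm or the gripper's body presses on something with over 40 N, if the wrist force passes 120 N, or if a joint passes its speed limit or range.

## Working session

There is one attempt and no reset: what is moved stays moved. The work goes in short steps, Python scripts to look and compute and a tool call to move; the robot and the scene stay as the last step left them, time stands still between calls to the robot, and variables do not carry over. Pictures are saved under pics/ and viewed, at most 13 in all, crops included, and the job is handed in when it is done.

Besides the shell and the picture viewer there is one more tool, called after "Request:" as name(argument=value, ...) on one line, values as JSON. drive_tool: Moves the arm, as the interface text tells. Its arguments: {"type":"object","properties":{"plan":{"type":"array"},"newtons":{"type":"number"}},"required":["plan"]}

```bash
mkdir -p pics; ls; cat > h.py <<'E'
import numpy as np, cv2
from station import manip
def snap(n):
    s=manip.sense(); d=manip.snapshot(n)
    if 'extrinsics' in d: T=np.array(d['extrinsics'])
    else:
        from scipy.spatial.transform import Rotation as R
        W=np.eye(4);W[:3,:3]=R.from_quat(s['tool_rot']).as_matrix();W[:3,3]=s['tcp_pos'];T=W@np.array(d['mount'])
    d['T']=T; d['f']=210/np.tan(np.radians(d['fov_y'])/2)
    return d
def slopes(d,uv):
    f=d['f'];K=np.array([[f,0,d['cx']],[0,f,d['cy']],[0,0,1.]])
    return cv2.undistortPoints(np.array(uv,float).reshape(-1,1,2),K,np.array([d['k1'],0,0,0.])).reshape(-1,2)
def rays(d,uv):
    s=slopes(d,uv);v=np.c_[s[:,0],-s[:,1],-np.ones(len(s))]
    return d['T'][:3,3],v@d['T'][:3,:3].T
def plane(d,uv,z):
    o,v=rays(d,uv);return o+v*((z-o[2])/v[:,2])[:,None]
def depth(d,uv):
    o,v=rays(d,uv);uv=np.array(uv).reshape(-1,2).astype(int)
    return o+v*d['z_map'][uv[:,1],uv[:,0]][:,None]
def proj(d,P):
    p=(np.array(P,float).reshape(-1,3)-d['T'][:3,3])@d['T'][:3,:3]
    s=np.c_[p[:,0],-p[:,1]]/-p[:,2:]; r2=(s**2).sum(1,keepdims=True)
    return s*(1+d['k1']*r2)*d['f']+[d['cx'],d['cy']]
def save(n,im,k=1):
    cv2.imwrite('pics/'+n,cv2.resize(im[...,::-1],None,fx=k,fy=k,interpolation=cv2.INTER_CUBIC))
E
python3 - <<'E'
from h import *
import pickle
for n in('top','side'):
    d=snap(n); save(n+'0.png',d['image'],1.4); pickle.dump(d,open(n+'.pkl','wb')); print(n,d['T'].round(3).tolist(),d['f'],d['cx'],d['cy'],d['k1'])
s=manip.sense();print(s['t'],s['tcp_pos'],s['tool_rot'],s['force'],s['finger_gap'])
print(np.array(manip.snapshot('wrist')['mount']).round(3).tolist())
E
```

```text
pics
top [[-0.008, 0.985, -0.174, 0.384], [-1.0, -0.009, -0.005, -0.018], [-0.006, 0.174, 0.985, 1.061], [0.0, 0.0, 0.0, 1.0]] 411.8669711971094 276.1026357200961 210.93388578999355 -0.09019927319799201
side [[0.78, 0.4, -0.481, 0.082], [-0.626, 0.518, -0.583, -0.549], [0.016, 0.756, 0.655, 0.704], [0.0, 0.0, 0.0, 1.0]] 387.38462602932066 274.60624687886576 210.4125982460805 -0.1092055099466805
0.1 [0.22085693 0.58399962 0.24912399] [ 1.79908848e-01  9.83682773e-01 -9.41410069e-04 -3.49711226e-04] [-0.60069056 -0.0531411   0.49415435] 1.0016403860150422
[[0.0, 0.964, 0.267, 0.069], [1.0, -0.0, 0.0, 0.001], [0.0, 0.267, -0.964, -0.123], [0.0, 0.0, 0.0, 1.0]]
```

View pics/top0.png

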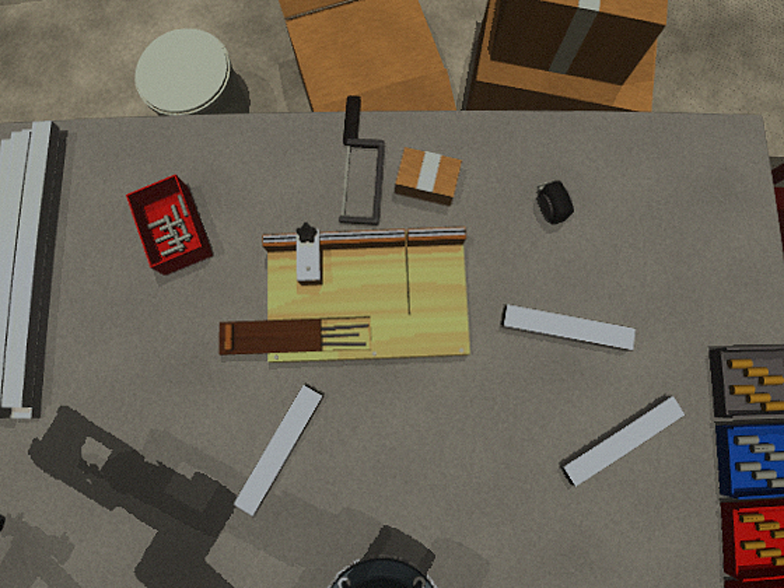

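View pics/side0.png

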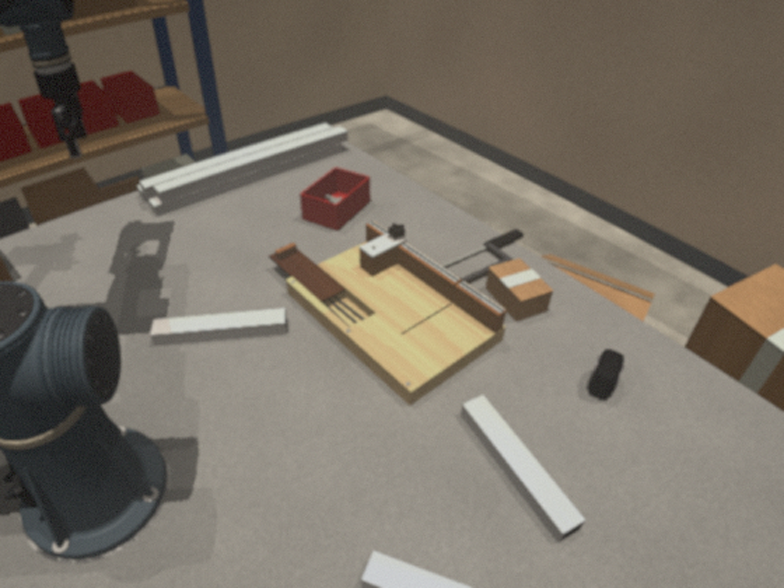

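The top view (scaled 1.4x) shows the saw board at (367,295), with its cover open to the left and the pull at (227,337). There are three look-alike sections: A (568,327), B (622,441) and C (279,449). The long stack at the far left is not a candidate. A lies right of the board and looks farthest from the base, so I'll measure the distances and check A in a crop.

```bash
python3 - <<'E'
from h import *
import pickle
t=pickle.load(open('top.pkl','rb'));s=pickle.load(open('side.pkl','rb'))
def bars(d):
    hsv=cv2.cvtColor(d['image'],cv2.COLOR_RGB2HSV)
    m=((hsv[...,2]>140)&(hsv[...,1]<40)).astype(np.uint8)*255
    m=cv2.morphologyEx(m,cv2.MORPH_OPEN,np.ones((3,3)))
    return cv2.findContours(m,cv2.RETR_EXTERNAL,cv2.CHAIN_APPROX_NONE)[0]
for nm,d in(('top',t),('side',s)):
  for c in bars(d):
    if cv2.contourArea(c)<400: continue
    M=cv2.moments(c);u=[M['m10']/M['m00'],M['m01']/M['m00']]
    P=plane(d,c.reshape(-1,2),0.03)
    r=cv2.minAreaRect((P[:,:2]*1000).astype(np.float32))
    zz=np.median(depth(d,[u])[:,2])
    dd=d['z_map'][int(u[1]),int(u[0])]
    print(nm,np.round(u),'rect',np.round(r[0],1),np.round(r[1],1),round(r[2],1),'dist',round(np.hypot(*r[0])),'z',round(zz,4),'box',np.round(cv2.boxPoints(r)).tolist())
im=t['image']
save('crop_bars.png',im[190:370,150:500],2.2)
save('crop_board.png',im[150:270,150:345],4)
E
```

```text
top [445. 315.] rect [ 302.7 -432.4] [ 39.9 239.3] 29.8 dist 528 z 0.0307 box [[226.0, -338.0], [345.0, -546.0], [380.0, -526.0], [260.0, -319.0]]
top [198. 321.] rect [294.6 181.3] [ 39.1 238.6] 59.8 dist 346 z 0.0291 box [[182.0, 224.0], [388.0, 104.0], [408.0, 138.0], [201.0, 258.0]]
top [407. 233.] rect [ 506.6 -343.6] [238.8  39.3] 78.5 dist 612 z 0.0287 box [[464.0, -457.0], [502.0, -465.0], [550.0, -231.0], [511.0, -223.0]]
top [  7. 152.] rect [668.8 737.1] [488.3  59.9] 0.0 dist 995 z 0.0603 box [[425.0, 767.0], [425.0, 707.0], [913.0, 707.0], [913.0, 767.0]]
top [ 17. 193.] rect [638.3 682.1] [586.8  56.5] 1.9 dist 934 z 0.0612 box [[344.0, 700.0], [346.0, 644.0], [932.0, 664.0], [931.0, 720.0]]
top [129.  49.] rect [1035.9  400.1] [185.9 185.7] 3.6 dist 1110 z -0.4709 box [[937.0, 487.0], [949.0, 302.0], [1134.0, 313.0], [1123.0, 499.0]]
side [313. 297.] rect [454.8  22. ] [1416.1  962.4] 87.7 dist 455 z -0.0007 box [[-54.0, -666.0], [907.0, -705.0], [964.0, 710.0], [2.0, 749.0]]
side [172. 112.] rect [665.8 740.3] [ 94.2 620.5] 90.0 dist 996 z 0.0595 box [[356.0, 693.0], [976.0, 693.0], [976.0, 787.0], [356.0, 788.0]]
```

View pics/crop_bars.png

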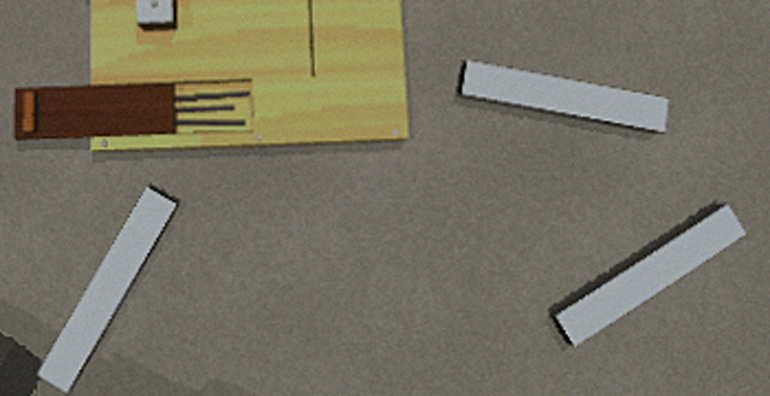

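View pics/crop_board.png

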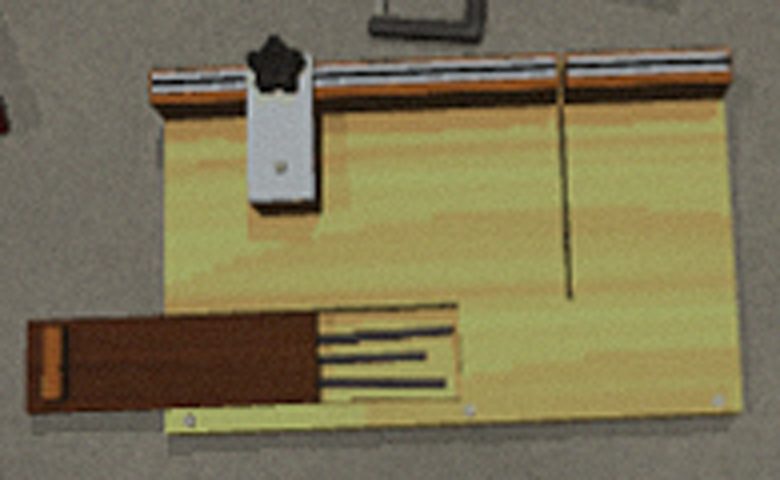

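The crop shows the three candidates at crop pixels A (565,97), B (650,275) and C (108,290). Their distances from the base are 612, 528 and 346 mm, so A is the bar: it is farthest and lies right of the saw board. In the board crop, the stop block is at (281,140), the slot at x≈565 and the pull at (53,362). Next I'll measure the board.

```bash
python3 - <<'E'
from h import *
import pickle
t=pickle.load(open('top.pkl','rb'));s=pickle.load(open('side.pkl','rb'))
for nm,d in(('top',t),('side',s)):
    hsv=cv2.cvtColor(d['image'],cv2.COLOR_RGB2HSV)
    v,u=np.mgrid[0:420,0:560];uv=np.c_[u.ravel(),v.ravel()]
    P=depth(d,uv).reshape(420,560,3);ok=d['z_map']>0
    roi=ok&(P[...,0]>.35)&(P[...,0]<.75)&(P[...,1]>-.2)&(P[...,1]<.4)
    H=hsv[...,0];S=hsv[...,1];V=hsv[...,2]
    yel=roi&(H>17)&(H<35)&(S>70)&(V>90)
    Z=P[...,2]
    print(nm,'deck z',np.median(Z[yel]))
    m=roi&yel&(abs(Z-.036)<.008)
    c=cv2.morphologyEx(m.astype(np.uint8),cv2.MORPH_OPEN,np.ones((3,3)))
    pts=np.argwhere(c)[:,::-1]
    r=cv2.minAreaRect((plane(d,pts,.036)[:,:2]*1000).astype(np.float32));print('deck',r,cv2.boxPoints(r).round().tolist())
    # fence top
    f=roi&(Z>.072)&(Z<.09)&(P[...,0]>.5); q=np.argwhere(f)[:,::-1]
    r=cv2.minAreaRect((plane(d,q,.081)[:,:2]*1000).astype(np.float32));print('fence+stop top',r,cv2.boxPoints(r).round().tolist(),len(q), np.median(Z[f]))
    # pull (bright orange-brown above cover)
    p=roi&(Z>.045)&(Z<.065)&(P[...,0]<.53)&(P[...,1]>.15); q=np.argwhere(p)[:,::-1]
    if len(q)>5:
        r=cv2.minAreaRect((plane(d,q,.056)[:,:2]*1000).astype(np.float32));print('pull',r,len(q),q.mean(0),np.percentile(Z[p],[10,50,90]))
    br=roi&(S>90)&(H<14)&(V<110)&(P[...,0]<.55); q=np.argwhere(cv2.morphologyEx(br.astype(np.uint8),cv2.MORPH_OPEN,np.ones((3,3))))[:,::-1]
    r=cv2.minAreaRect((plane(d,q,.036)[:,:2]*1000).astype(np.float32));print('cover',r,len(q),np.median(Z[br]))
# hand picked top
pk=lambda x,y:[x/4+150-.4,y/4+150-.4]
pts=[pk(167,432),pk(741,410),pk(725,100),pk(562,100),pk(570,298)]
print(plane(t,pts,.036).round(4)[:,:2].tolist())
print('stop top face corners z.086',plane(t,[pk(249,202),pk(315,204),pk(314,95)],.086).round(4).tolist())
print('pull z.056',plane(t,[pk(40,327),pk(64,325),pk(64,400),pk(41,400)],.056).round(4).tolist())
E
```

```text
top deck z 0.03665144428057188
deck ((554.6282348632812, 23.79376220703125), (200.85630798339844, 360.2843933105469), 1.741081953048706) [[449.0, 201.0], [460.0, -159.0], [660.0, -153.0], [650.0, 207.0]]
fence+stop top ((646.97998046875, 116.22695922851562), (528.3414306640625, 126.43804931640625), 83.30435943603516) [[553.0, -139.0], [679.0, -154.0], [741.0, 371.0], [615.0, 386.0]] 1637 0.08280650404696743
pull ((491.8731689453125, 268.80694580078125), (45.10750198364258, 12.579219818115234), 2.102534055709839) 99 [162.77777778 239.7979798 ] [0.05171701 0.05577107 0.05822837]
cover ((493.0362548828125, 198.2821044921875), (58.016170501708984, 180.42459106445312), 2.2218000888824463) 1380 0.03658270566517818
side deck z 0.03536278896115208
deck ((553.223388671875, 21.195831298828125), (209.61215209960938, 367.78173828125), 1.8648560047149658) [[442.0, 202.0], [454.0, -166.0], [664.0, -159.0], [652.0, 208.0]]
fence+stop top ((643.4728393554688, 98.95263671875), (512.890380859375, 132.90049743652344), 83.1613540649414) [[547.0, -148.0], [679.0, -164.0], [740.0, 346.0], [608.0, 361.0]] 1239 0.08127334966201327
pull ((487.1019287109375, 260.56640625), (50.59250259399414, 23.269973754882812), 5.810197830200195) 75 [203.66666667 177.54666667] [0.0466837  0.05361884 0.0560787 ]
cover ((493.9027404785156, 183.13735961914062), (52.92445373535156, 156.3330841064453), 3.5711631774902344) 627 0.035399640466298954
[[0.4495, 0.2], [0.4604, -0.1577], [0.6593, -0.1539], [0.6602, -0.0491], [0.5317, -0.0523]]
stop top face corners z.086 [[0.585, 0.1429, 0.086], [0.5833, 0.1028, 0.086], [0.6515, 0.1043, 0.086]]
pull z.056 [[0.5134, 0.2769, 0.056], [0.5146, 0.2618, 0.056], [0.4681, 0.2602, 0.056], [0.4681, 0.2746, 0.056]]
```

Request:
drive_tool(plan=[[0,0,0,0,0,7.5,-1],[0,0,0,0,0,7.5,-1],[0,0,0,0,0,7.5,-1],[0,0,0,0,0,7.5,-1],[0,0,0,0,0,7.5,-1],[0,0,0,0,0,7.5,-1],[0,0,0,0,0,7.5,-1],[0,0,0,0,0,7.5,-1],[0,0,0,0,0,7.5,-1]], newtons=40)

```text
t: 1.05
tcp_pos: [0.221, 0.5843, 0.2496]
tool_rot: [0.698, 0.716, -0.0, 0.0]
force: [0.3, -0.5, 0.0]
finger_gap: 0.003
gripper_force: 0.0
```

Request:
drive_tool(plan=[[-0.036,0.033,0,0,0,0,-1],[-0.036,0.033,0,0,0,0,-1],[-0.036,0.033,0,0,0,0,-1],[-0.036,0.033,0,0,0,0,-1],[-0.036,0.033,0,0,0,0,-1],[-0.036,0.033,0,0,0,0,-1],[-0.036,0.033,0,0,0,0,-1],[-0.036,0.03,0,0,0,0,-1],[0,0,0,0,0,0,-1]])

```text
t: 1.95
tcp_pos: [0.4955, 0.3005, 0.2499]
tool_rot: [0.699, 0.716, 0.001, 0.001]
force: [-0.0, 0.2, 0.3]
finger_gap: 0.004
gripper_force: 0.0
```

```bash
python3 - <<'E'
from h import *
d=snap('wrist'); save('w1.png',d['image'])
v,u=np.mgrid[0:420,0:560];uv=np.c_[u.ravel(),v.ravel()]
P=depth(d,uv).reshape(420,560,3);Z=P[...,2]
p=(d['z_map']>0)&(Z>.049)&(Z<.062)&(P[...,0]>.45)&(P[...,0]<.53)&(P[...,1]>.2)
q=np.argwhere(cv2.morphologyEx(p.astype(np.uint8),cv2.MORPH_OPEN,np.ones((3,3))))[:,::-1]
print(len(q),np.percentile(Z[p],[5,50,95]));r=cv2.minAreaRect((P[q[:,1],q[:,0]][:,:2]*1000).astype(np.float32));print(r,q.mean(0))
E
```

```text
547 [0.05155878 0.05502676 0.05632834]
((490.82965087890625, 269.1519470214844), (45.55377960205078, 11.865139961242676), 1.341192603111267) [278.63436929 222.41864717]
```

View pics/w1.png

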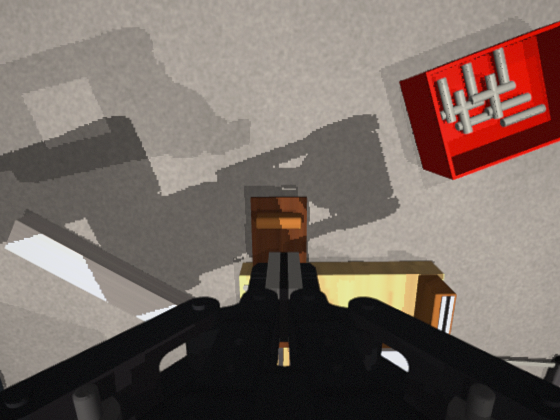

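The wrist view shows the pull at (279,222) and the closed fingers at (283,262), about 15 mm clear of it. Both views put the pull at (491,269) mm with its top at z≈55 mm.

Request:
drive_tool(plan=[[0,-0.004,0.04,0,0,0,-1],[0,0,0.04,0,0,0,-1],[0,0,0.04,0,0,0,-1],[0,0,0.04,0,0,0,-1],[0,0,0.028,0,0,0,-1],[0,0,0,0,0,0,-1],[-0.01,0,0,0,0,0,-1],[-0.01,0,0,0,0,0,-1],[-0.01,0,0,0,0,0,-1],[-0.01,0,0,0,0,0,-1]])

```text
t: 3.0
tcp_pos: [0.489, 0.2642, 0.0636]
tool_rot: [0.696, 0.718, 0.001, 0.001]
force: [-0.4, 2.8, 1.6]
finger_gap: -0.0
gripper_force: 1.2
```

Request:
drive_tool(plan=[[-0.01,0,0,0,0,0,-1],[-0.01,0,0,0,0,0,-1],[-0.01,0,0,0,0,0,-1],[-0.01,0,0,0,0,0,-1],[-0.005,0,0,0,0,0,-1],[0,0,0,0,0,0,-1]])

```text
t: 3.6
tcp_pos: [0.4893, 0.2185, 0.0618]
tool_rot: [0.696, 0.718, -0.001, -0.0]
force: [-0.6, -0.4, 0.3]
finger_gap: -0.0
gripper_force: 0.0
```

Request:
drive_tool(plan=[[-0.005,0,0,0,0,0,-1],[-0.005,0,0,0,0,0,-1],[-0.004,0,0,0,0,0,-1],[-0.004,0,0,0,0,0,-1]])

```text
t: 4.0
tcp_pos: [0.4897, 0.2015, 0.0618]
tool_rot: [0.696, 0.718, -0.0, -0.0]
force: [-0.8, 2.0, 0.3]
finger_gap: -0.0
gripper_force: 1.1
```

```bash
cat > cov.py <<'E'
from h import *
import sys
for n in('top','side'):
    d=snap(n); hsv=cv2.cvtColor(d['image'],cv2.COLOR_RGB2HSV)
    v,u=np.mgrid[0:420,0:560];P=depth(d,np.c_[u.ravel(),v.ravel()]).reshape(420,560,3)
    br=(hsv[...,1]>90)&(hsv[...,0]<14)&(hsv[...,2]<110)&(abs(P[...,2]-.036)<.006)&(P[...,0]>.4)&(P[...,0]<.55)&(P[...,1]>-.1)&(P[...,1]<.4)
    q=np.argwhere(cv2.morphologyEx(br.astype(np.uint8),cv2.MORPH_OPEN,np.ones((3,3))))[:,::-1]
    r=plane(d,q,.036);y=(r[:,:2]-[.5693,.0235])@[-.0305,.9995]
    print(n,len(q),'cover y_b',np.percentile(y,[0,1,99,100]).round(4))
    if len(sys.argv)>1 and n==sys.argv[2]: save(sys.argv[1],d['image'][140:280,100:350] if n=='top' else d['image'],3 if n=='top' else 1.4)
s=manip.sense();print(s['t'],s['tcp_pos'].round(4),np.round(s['force'],1))
E
python3 cov.py
```

```text
top 913 cover y_b [0.0038 0.0046 0.1172 0.1529]
side 479 cover y_b [0.0003 0.0034 0.1106 0.114 ]
4.1 [0.4898 0.201  0.0618] [ 0.   0.1 -0.5]
```

Request:
drive_tool(plan=[[-0.003,0,0,0,0,0,-1],[-0.003,0,0,0,0,0,-1],[-0.002,0,0,0,0,0,-1]])

```text
t: 4.4
tcp_pos: [0.4902, 0.1958, 0.062]
tool_rot: [0.698, 0.717, 0.002, -0.001]
force: [-1.5, 19.7, -1.6]
finger_gap: 0.002
gripper_force: 9.6
```

Request:
drive_tool(plan=[[-0.002,0,0,0,0,0,-1],[-0.002,0,0,0,0,0,-1]])

```text
t: 4.6
tcp_pos: [0.4902, 0.1954, 0.0622]
tool_rot: [0.699, 0.715, 0.004, -0.003]
force: [-3.4, 35.4, -1.9]
finger_gap: 0.003
gripper_force: 17.6
```

Request:
drive_tool(plan=[[-0.001,0,0,0,0,0,-1],[-0.001,0,0,0,0,0,-1]])

```text
t: 4.8
tcp_pos: [0.4902, 0.1953, 0.0622]
tool_rot: [0.699, 0.715, 0.005, -0.004]
force: [-2.9, 39.3, -2.8]
finger_gap: -0.001
gripper_force: 19.9
```

Request:
drive_tool(plan=[[0.015,0,0,0,0,0,-1],[0.015,0,0,0,0,0,-1],[0,0,-0.045,0,0,0,-1],[0,0,-0.045,0,0,0,-1],[0,0,-0.045,0,0,0,-1],[0,0,-0.045,0,0,0,1],[-0.045,0,0,0,0,0,1],[-0.045,0,0,0,0,0,1],[-0.045,0,0,0,0,0,1],[-0.045,0,0,0,0,0,1]])

```text
t: 5.8
tcp_pos: [0.495, 0.0358, 0.2424]
tool_rot: [0.696, 0.718, -0.0, 0.001]
force: [0.4, -0.0, 0.8]
finger_gap: 0.844
gripper_force: 0.0
```

Request:
drive_tool(plan=[[-0.045,0,0,0,0,0,1],[-0.045,0,0,0,0,0,1],[-0.045,0,0,0,0,0,1],[-0.045,0,0,0,0,0,1],[-0.045,0,0,0,0,0,1],[-0.045,0,0,0,0,0,1],[-0.045,0,0,0,0,7,1],[0,0,0,0,0,6.3,1],[0,0,0,0,0,0,1]])

```text
t: 6.7
tcp_pos: [0.5043, -0.2789, 0.2417]
tool_rot: [0.775, 0.631, -0.0, -0.0]
force: [0.6, -0.2, -0.4]
finger_gap: 0.998
gripper_force: 0.0
```

```bash
cat >> h.py <<'E'
def bar(d,z0=.03,near=None,tol=.008):
    hsv=cv2.cvtColor(d['image'],cv2.COLOR_RGB2HSV)
    v,u=np.mgrid[0:420,0:560];P=depth(d,np.c_[u.ravel(),v.ravel()]).reshape(420,560,3)
    m=(hsv[...,1]<45)&(hsv[...,2]>120)&(d['z_map']>0)&(abs(P[...,2]-z0)<tol)&(np.hypot(P[...,0]-near[0],P[...,1]-near[1])<.15)
    m=cv2.morphologyEx(m.astype(np.uint8),cv2.MORPH_OPEN,np.ones((3,3)))
    n,l,st,_=cv2.connectedComponentsWithStats(m);k=1+st[1:,4].argmax()
    q=np.argwhere(l==k)[:,::-1];zm=np.median(P[q[:,1],q[:,0],2])
    return zm,cv2.minAreaRect((plane(d,q,z0)[:,:2]*1000).astype(np.float32)),q.mean(0)
E
python3 cov.py cov1.png top; python3 - <<'E'
from h import *
d=snap('wrist');print(bar(d,.03,(.5066,-.3436)));save('w2.png',d['image'])
s=manip.sense();print(s['tcp_pos'],s['tool_rot'],s['force'],s['finger_gap'])
E
```

```text
top 1209 cover y_b [0.0038 0.0091 0.1806 0.1808]
(np.float64(0.029591114982907674), ((505.2004089355469, -344.1864013671875), (238.02639770507812, 39.95875549316406), 78.8206558227539), array([298.12862745, 236.77620915]))
[ 0.50448338 -0.27625487  0.24184544] [ 7.73741879e-01  6.33500694e-01 -2.23887740e-04 -5.70161832e-04] [-0.18652697  0.72322406 -0.44050126] 1.0022740672765056Traceback (most recent call last):
  File "cov.py", line 8, in <module>
    r=plane(d,q,.036);y=(r[:,:2]-[.5693,.0235])@[-.0305,.9995]
  File "h.py", line 18, in plane
    o,v=rays(d,uv);return o+v*((z-o[2])/v[:,2])[:,None]
        ~~~~^^^^^^
  File "h.py", line 15, in rays
    s=slopes(d,uv);v=np.c_[s[:,0],-s[:,1],-np.ones(len(s))]
  File "h.py", line 13, in slopes
    return cv2.undistortPoints(np.array(uv,float).reshape(-1,1,2),K,np.array([d['k1'],0,0,0.])).reshape(-1,2)
           ~~~~~~~~~~~~~~~~~~~^^^^^^^^^^^^^^^^^^^^^^^^^^^^^^^^^^^^^^^^^^^^^^^^^^^^^^^^^^^^^^^^^
cv2.error: OpenCV(4.12.0) /io/opencv/modules/calib3d/src/undistort.dispatch.cpp:347: error: (-215:Assertion failed) CV_IS_MAT(_src) && CV_IS_MAT(_dst) && (_src->rows == 1 || _src->cols == 1) && (_dst->rows == 1 || _dst->cols == 1) && _src->cols + _src->rows - 1 == _dst->rows + _dst->cols - 1 && (CV_MAT_TYPE(_src->type) == CV_32FC2 || CV_MAT_TYPE(_src->type) == CV_64FC2) && (CV_MAT_TYPE(_dst->type) == CV_32FC2 || CV_MAT_TYPE(_dst->type) == CV_64FC2) in function 'cvUndistortPointsInternal'
```

View pics/cov1.png

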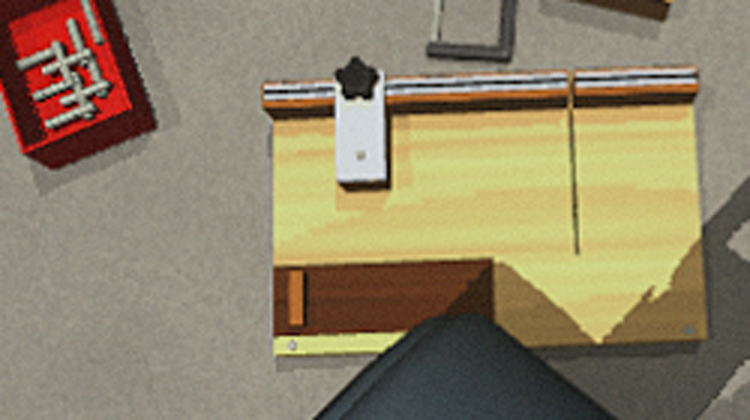

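View pics/w2.png

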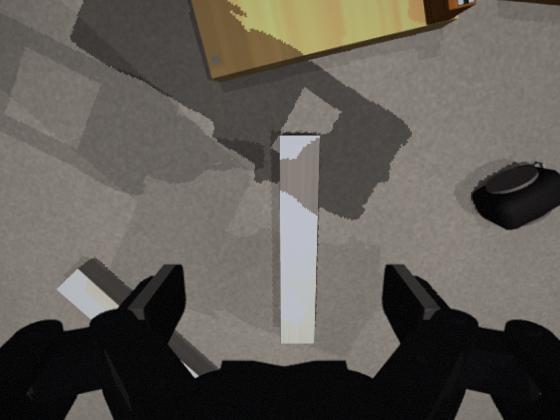

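The top crop shows the cover flush with the board's left edge, with the pull at (297,297) and no tray visible. The push ended on the hard stop, so the cover is shut. The wrist view shows the bar at (298,237), between the open fingers once I move in. Its top is at 29.6 mm by wrist depth and 28.7 mm from the top camera.

Request:
drive_tool(plan=[[-0.033,0.007,0,0,0,0,1],[-0.033,0.007,0,0,0,0,1],[0,0,0.042,0,0,0,1],[0,0,0.042,0,0,0,1],[0,0,0.042,0,0,0,1],[0,0,0.042,0,0,0,1],[0,0,0.03,0,0,0,1],[0,0,0.019,0,0,0,1],[0,0,0,0,0,0,1]])

```text
t: 7.75
tcp_pos: [0.5041, -0.3418, 0.0223]
tool_rot: [0.774, 0.634, -0.0, -0.003]
force: [-0.3, -0.6, 0.4]
finger_gap: 1.001
gripper_force: 0.0
```

Request:
drive_tool(plan=[[0,0,0,0,0,0,-1],[0,0,0,0,0,0,-1],[0,0,0,0,0,0,-1],[0,0,0,0,0,0,-1],[0,0,0,0,0,0,-1],[0,0,0,0,0,0,-1]], newtons=50)

```text
t: 8.35
tcp_pos: [0.5064, -0.3453, 0.0268]
tool_rot: [0.774, 0.633, 0.0, 0.002]
force: [1.3, 2.2, 5.8]
finger_gap: 0.457
gripper_force: 53.0
```

Request:
drive_tool(plan=[[0,0,-0.03,0,0,0,-1],[0,0,-0.04,0,0,0,-1],[0,0,-0.04,0,0,0,-1],[0,0,-0.04,0,0,-6.6,-1],[0,0,0,0,0,-6.6,-1],[0.04,0.01,0,0,0,0,-1],[0.04,0.01,0,0,0,0,-1],[0.04,0.01,0,0,0,0,-1],[0.04,0.01,0,0,0,0,-1],[0.04,0.01,0,0,0,0,-1]])

```text
t: 9.35
tcp_pos: [0.5492, -0.1416, 0.175]
tool_rot: [0.697, 0.717, -0.0, -0.0]
force: [0.1, -0.2, -2.1]
finger_gap: 0.46
gripper_force: 52.1
```

Request:
drive_tool(plan=[[0.03,0.01,0,0,0,0,-1],[0.03,0.01,0,0,0,0,-1],[0.02,0.01,0,0,0,0,-1],[0,0,0,0,0,0,-1],[0,0,0,0,0,0,-1]])

```text
t: 9.85
tcp_pos: [0.5768, -0.062, 0.1749]
tool_rot: [0.696, 0.718, -0.0, -0.0]
force: [-0.1, -1.0, -3.0]
finger_gap: 0.455
gripper_force: 52.0
```

```bash
python3 - <<'E'
from h import *
s=manip.sense();print(s['t'],s['tcp_pos'],s['tool_rot'],s['force'],s['finger_gap'],s['gripper_force'])
d=snap('wrist');save('w3.png',d['image'])
hsv=cv2.cvtColor(d['image'],cv2.COLOR_RGB2HSV)
v,u=np.mgrid[0:420,0:560];P=depth(d,np.c_[u.ravel(),v.ravel()]).reshape(420,560,3);Z=P[...,2];ok=d['z_map']>0
zb=s['tcp_pos'][2]
B=P[ok&(hsv[...,1]<50)&(hsv[...,2]>100)&(abs(Z-zb)<.015)]
r=cv2.minAreaRect((B[:,:2]*1000).astype(np.float32)) if len(B)>10 else None
print('bar held',r,np.median(B[:,2]) if len(B)>10 else 0,B[:,1].max() if len(B)>10 else 0)
# stop & fence in board frame
X=(P[...,:2]-[.5693,.0235])@np.array([[.9995,-.0305],[.0305,.9995]])
st=ok&(Z>.075)&(Z<.092)&(abs(X[...,0]-45)<1e9)&(X[...,0]>.0)&(X[...,0]<.075)&(X[...,1]>.03)&(X[...,1]<.16)
print('stop top',st.sum(),np.percentile(X[st],[1,50,99],axis=0).round(4).tolist(),np.median(Z[st]))
fe=ok&(Z>.077)&(Z<.09)&(X[...,0]>.07)&(X[...,0]<.13)&(X[...,1]>-.18)&(X[...,1]<.07)
for lo in(-.15,-.1,-.05,0.,.05):
    k=fe&(X[...,1]>lo)&(X[...,1]<lo+.03)
    if k.sum()>5:print('fence y',lo,k.sum(),np.percentile(X[k][:,0],[2,98]).round(4),np.median(Z[k]).round(4))
dk=ok&(abs(Z-.036)<.006)&(X[...,0]>0)&(X[...,0]<.1)&(X[...,1]>-.05)&(X[...,1]<.07)
print('deck',dk.sum(),np.median(Z[dk]),np.percentile(X[dk],[1,99],axis=0))
E
```

```text
9.85 [ 0.57682945 -0.06202124  0.17490092] [ 6.96177468e-01  7.17869586e-01 -4.01963390e-04 -1.72132598e-04] [-0.06503341 -0.97371045 -3.01830356] 0.45465636485053534 52.035430669784546
bar held ((574.990234375, -25.776527404785156), (40.34586715698242, 141.08082580566406), 1.8846640586853027) 0.1776715999102696 0.0453747215918892Traceback (most recent call last):
  File "<stdin>", line 13, in <module>
    return _quantile_unchecked(
        a, q, axis, out, overwrite_input, method, keepdims, weights)
    return _ureduce(a,
                    func=_quantile_ureduce_func,
    ...<5 lines>...
                    overwrite_input=overwrite_input,
                    method=method)
    r = func(a, **kwargs)
    result = _quantile(arr,
                       quantiles=q,
    ...<2 lines>...
                       out=out,
                       weights=wgt)
    slices_having_nans = np.isnan(arr[-1, ...])
                                  ~~~^^^^^^^^^
IndexError: index -1 is out of bounds for axis 0 with size 0
```

View pics/w3.png

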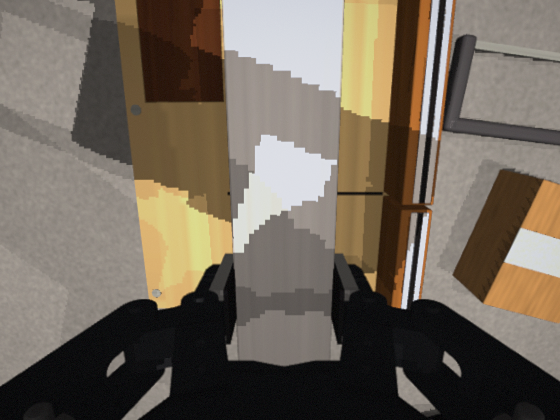

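Request:
drive_tool(plan=[[0.018,0.017,0,0,0,0,-1],[0.018,0.016,0,0,0,0,-1],[0,0,0.03,0,0,0,-1],[0,0,0.03,0,0,0,-1],[0,0,0.03,0,0,0,-1],[0,0,0.013,0,0,0,-1],[0,0,0.003,0,0,0,-1],[0,0,0.003,0,0,0,-1],[0,0,0,0,0,0,-1]])

```text
t: 10.8
tcp_pos: [0.61, -0.026, 0.067]
tool_rot: [0.697, 0.717, 0.001, 0.001]
force: [0.0, 1.1, -2.2]
finger_gap: 0.459
gripper_force: 52.0
```

Request:
drive_tool(plan=[[0,0,0.001,0,0,0,-1],[0,0,0.001,0,0,0,-1],[0,0,0,0,0,0,-1]])

```text
t: 11.1
tcp_pos: [0.6095, -0.0254, 0.0646]
tool_rot: [0.697, 0.717, 0.0, 0.0]
force: [-0.1, -0.3, -2.3]
finger_gap: 0.459
gripper_force: 52.0
```

Request:
drive_tool(plan=[[0,0,0.001,0,0,0,-1],[0,0,0,0,0,0,-1]])

```text
t: 11.3
tcp_pos: [0.6092, -0.0254, 0.0631]
tool_rot: [0.697, 0.717, 0.0, 0.0]
force: [0.2, 0.2, -2.1]
finger_gap: 0.454
gripper_force: 52.0
```

```bash
python3 - <<'E'
from h import *
d=snap('top');save('t3.png',d['image'][140:280,170:370],4)
print(bar(d,.066,(.610,-.026)))
E
```

```text
(np.float64(0.06686791139294002), ((612.2135009765625, -116.64594268798828), (54.89468765258789, 40.654136657714844), 89.49786376953125), array([318.42815249, 190.50733138]))
```

View pics/t3.png

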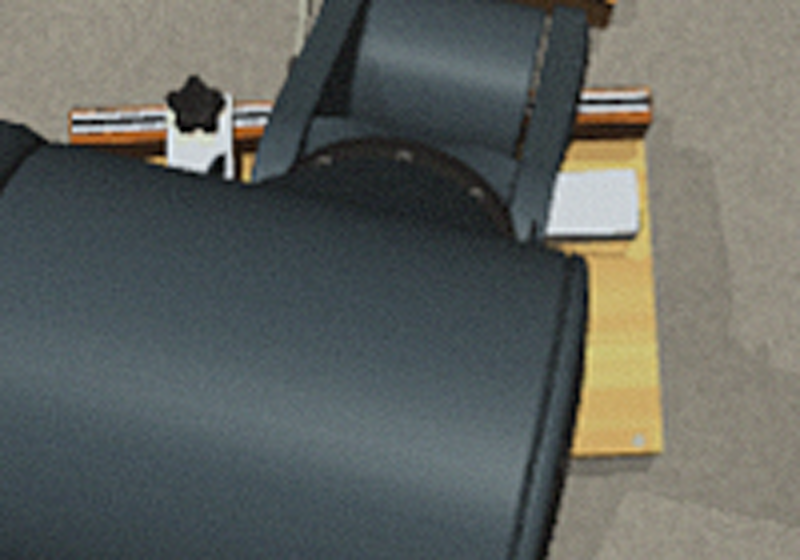

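The bar's right end shows at (595,205) in the crop, lying on the bed parallel to the fence and clear of it. Next I slide it left until it meets the stop.

Request:
drive_tool(plan=[[0.003,0,0,0,0,0,-1],[0.003,0,0,0,0,0,-1],[0,0,0,0,0,0,-1]])

```text
t: 11.65
tcp_pos: [0.6089, -0.0188, 0.063]
tool_rot: [0.697, 0.718, -0.0, -0.0]
force: [-0.2, 0.8, -1.7]
finger_gap: 0.456
gripper_force: 52.1
```

Request:
drive_tool(plan=[[0.002,0,0,0,0,0,-1],[0,0,0,0,0,0,-1]])

```text
t: 11.85
tcp_pos: [0.6089, -0.0171, 0.063]
tool_rot: [0.697, 0.717, 0.0, -0.0]
force: [-0.0, -1.4, -1.4]
finger_gap: 0.461
gripper_force: 52.1
```

Request:
drive_tool(plan=[[0.002,0,0,0,0,0,-1],[0,0,0,0,0,0,-1]])

```text
t: 12.05
tcp_pos: [0.6091, -0.0169, 0.0632]
tool_rot: [0.696, 0.718, -0.001, 0.001]
force: [0.2, -5.5, -2.1]
finger_gap: 0.456
gripper_force: 52.2
```

Request:
drive_tool(plan=[[0,0,0.001,0,0,0,-1],[0,0,0,0,0,0,0.12],[0,0,0,0,0,0,0.12],[0,0,0,0,0,0,0.12],[0,0,0,0,0,0,0.12]])

```text
t: 12.55
tcp_pos: [0.609, -0.0152, 0.062]
tool_rot: [0.697, 0.717, 0.0, -0.0]
force: [-0.3, -0.2, -0.0]
finger_gap: 0.556
gripper_force: 0.0
```

Request:
drive_tool(plan=[[0,0,-0.015,0,0,0,0.12],[0,0,-0.03,0,0,0,0.12],[0,0,-0.03,0,0,0,0.12],[0,-0.03,0,0,0,0,-1],[0,-0.03,0,0,0,0,-1],[0,0,0,0,0,0,-1],[0,0,0,0,0,0,-1],[0,0,0,0,0,0,-1]])

```text
t: 13.35
tcp_pos: [0.5506, -0.0175, 0.1378]
tool_rot: [0.697, 0.717, 0.001, 0.001]
force: [-0.3, 0.6, 0.1]
finger_gap: -0.001
gripper_force: 0.0
```

```bash
cat > st.py <<'E'
from h import *
s=manip.sense();p=s['tcp_pos'];Rb=np.array([[.9995,-.0305],[.0305,.9995]])
print(s['t'],p.round(4),'board',((p[:2]-[.5693,.0235])@Rb).round(4),np.round(s['force'],1),s['q'].round(3),round(s['finger_gap'],3))
d=snap('wrist')
v,u=np.mgrid[0:420,0:560];P=depth(d,np.c_[u.ravel(),v.ravel()]).reshape(420,560,3);Z=P[...,2];ok=d['z_map']>0
X=(P[...,:2]-[.5693,.0235])@Rb
hsv=cv2.cvtColor(d['image'],cv2.COLOR_RGB2HSV)
b=ok&(hsv[...,1]<50)&(abs(Z-.066)<.006)&(X[...,0]>0)&(X[...,0]<.09)&(X[...,1]>-.17)&(X[...,1]<.09)
b=cv2.morphologyEx(b.astype(np.uint8),cv2.MORPH_OPEN,np.ones((3,3)))>0
print('bar top z',np.median(Z[b]).round(4),b.sum(),'y range',np.percentile(X[b][:,1],[.5,99.5]).round(4))
f=ok&(abs(Z-.081)<.006)&(X[...,0]>.07)&(X[...,0]<.13)
s_=ok&(Z>.078)&(Z<.095)&(X[...,0]<.075)&(X[...,0]>.01)&(X[...,1]>.05)&(X[...,1]<.16)
print('stop top near y',np.percentile(X[s_][:,1],[1,99]).round(4) if s_.sum()>20 else None)
for lo in np.arange(-.16,.09,.02):
    k=b&(X[...,1]>lo)&(X[...,1]<lo+.02);g=f&(X[...,1]>lo)&(X[...,1]<lo+.02)
    print(lo.round(2),np.percentile(X[k][:,0],[2,98]).round(4) if k.sum()>10 else '-',np.percentile(X[g][:,0],[2,98]).round(4) if g.sum()>10 else '-')
E
python3 st.py
```

```text
13.35 [ 0.5506 -0.0175  0.1378] board [-0.0199 -0.0404] [-0.3  0.6  0.1] [-0.235  0.587  1.722  0.     0.83  -0.264] -0.001
bar top z 0.0654 19084 y range [-0.1279  0.0786]
stop top near y [0.079  0.0839]
-0.16 - -
-0.14 [0.0479 0.0577] -
-0.12 - [0.0841 0.1049]
-0.1 [0.0182 0.0569] [0.0837 0.1052]
-0.08 [0.0182 0.0563] [0.0836 0.1049]
-0.06 [0.0181 0.0565] [0.0835 0.1052]
-0.04 [0.018  0.0564] [0.0836 0.105 ]
-0.02 [0.018  0.0564] [0.0836 0.1047]
-0.0 [0.0179 0.0564] [0.0835 0.1048]
0.02 [0.0179 0.0564] [0.0835 0.105 ]
0.04 [0.0178 0.0562] [0.0835 0.1047]
0.06 [0.0175 0.0562] [0.073  0.1054]
0.08 - [0.0713 0.1083]
```

Measured from the wrist view, the bar is butted on the stop (y_b 78.6 against the stop face at 79), parallel to the fence with a 27 mm gap. Next I push it at its middle towards the fence.

Request:
drive_tool(plan=[[0,0,0.04,0,0,0,-1],[0,0,0.036,0,0,0,-1],[0,0.008,0,0,0,0,-1],[0,0.008,0,0,0,0,-1],[0,0.006,0,0,0,0,-1],[0,0.006,0,0,0,0,-1],[0,0.006,0,0,0,0,-1],[0,0.006,0,0,0,0,-1],[0,0.004,0,0,0,0,-1],[0,0,0,0,0,0,-1]])

```text
t: 14.4
tcp_pos: [0.594, -0.016, 0.0614]
tool_rot: [0.697, 0.717, 0.001, 0.001]
force: [0.2, -0.2, -0.9]
finger_gap: -0.003
gripper_force: 0.0
```

Request:
drive_tool(plan=[[0,0.002,0,0,0,0,-1],[0,0.002,0,0,0,0,-1],[0,0,0,0,0,0,-1]])

```text
t: 14.7
tcp_pos: [0.597, -0.0157, 0.0609]
tool_rot: [0.697, 0.717, 0.0, -0.0]
force: [-0.4, -0.3, -0.2]
finger_gap: -0.003
gripper_force: 0.1
```

Request:
drive_tool(plan=[[0,0.001,0,0,0,0,-1],[0,0.001,0,0,0,0,-1],[0,0,0,0,0,0,-1]])

```text
t: 15.0
tcp_pos: [0.599, -0.0157, 0.0609]
tool_rot: [0.697, 0.717, 0.0, 0.0]
force: [-0.4, 0.3, -0.7]
finger_gap: -0.002
gripper_force: 0.2
```

Request:
drive_tool(plan=[[0,0.002,0,0,0,0,-1],[0,0.002,0,0,0,0,-1],[0,0,0,0,0,0,-1]])

```text
t: 15.3
tcp_pos: [0.6015, -0.0155, 0.0608]
tool_rot: [0.697, 0.717, -0.001, -0.001]
force: [-4.2, -0.7, 2.8]
finger_gap: -0.001
gripper_force: 2.3
```

Request:
drive_tool(plan=[[0,0.001,0,0,0,0,-1],[0,0.001,0,0,0,0,-1]])

```text
t: 15.5
tcp_pos: [0.6016, -0.0155, 0.0608]
tool_rot: [0.696, 0.718, -0.003, -0.003]
force: [-10.4, -2.0, 7.8]
finger_gap: 0.001
gripper_force: 5.0
```

```bash
python3 st.py
```

```text
15.5 [ 0.6016 -0.0155  0.0608] board [ 0.0311 -0.04  ] [-10.4  -2.    7.8] [-0.211  0.76   1.618 -0.002  0.772 -0.239] 0.001
bar top z 0.0655 34890 y range [-0.0672  0.0657]
stop top near y None
-0.16 - -
-0.14 - -
-0.12 - -
-0.1 - -
-0.08 [0.0719 0.083 ] -
-0.06 [0.0495 0.0834] [0.0839 0.1054]
-0.04 [0.0243 0.0827] [0.0838 0.1049]
-0.02 [0.0443 0.0826] [0.0839 0.1049]
-0.0 [0.0444 0.0827] [0.0838 0.1049]
0.02 [0.0444 0.0828] [0.0838 0.105 ]
0.04 [0.0445 0.0828] [0.0837 0.1049]
0.06 [0.0441 0.0828] [0.0836 0.1051]
0.08 - -
```

The bar is now on the fence, parallel along its visible length and at the right height. I back off, rise and tilt the tool 45° for the slanting push at y_b ≈ +10 mm, which is 85 mm from the slot.

Request:
drive_tool(plan=[[0,-0.015,0,0,0,0,-1],[0,-0.02,0,0,0,0,-1],[0,0,-0.035,0,0,0,-1],[0.025,0,-0.035,0,0,0,-1],[0.025,0,0,0,0,0,-1],[0,0,0,0,0,0,-1]])

```text
t: 16.15
tcp_pos: [0.57, 0.0357, 0.1327]
tool_rot: [0.696, 0.718, 0.002, 0.002]
force: [0.3, 0.5, -0.1]
finger_gap: -0.001
gripper_force: 0.0
```

```bash
python3 st.py
```

```text
16.15 [0.57   0.0357 0.1327] board [0.0011 0.0122] [ 0.3  0.5 -0.1] [-1.340e-01  6.150e-01  1.675e+00  1.000e-03  8.470e-01 -1.660e-01] -0.001
bar top z 0.0654 12267 y range [-0.0777  0.0788]
stop top near y [0.0799 0.119 ]
-0.16 - -
-0.14 - -
-0.12 - -
-0.1 [0.0786 0.084 ] -
-0.08 [0.0675 0.0829] -
-0.06 - [0.0943 0.1055]
-0.04 [0.0442 0.0831] [0.084  0.1052]
-0.02 [0.0441 0.0827] [0.0838 0.105 ]
-0.0 [0.0441 0.0826] [0.0837 0.105 ]
0.02 [0.0441 0.0825] [0.0838 0.1049]
0.04 [0.0442 0.0827] [0.0838 0.105 ]
0.06 [0.0442 0.0827] [0.083  0.1049]
0.08 - [0.0706 0.1046]
```

Request:
drive_tool(plan=[[0,0,0,-7.5,0,0,-1],[0,0,0,-7.5,0,0,-1],[0,0,0,-7.5,0,0,-1],[0,0,0,-7.5,0,0,-1],[0,0,0,-7.5,0,0,-1],[0,0,0,-7.5,0,0,-1],[0,0,0,0,0,0,-1],[0,0,0,0,0,0,-1]])

```text
t: 17.0
tcp_pos: [0.5713, 0.0538, 0.1308]
tool_rot: [0.669, 0.704, 0.193, 0.137]
force: [-0.7, 0.1, -0.6]
finger_gap: -0.002
gripper_force: 0.0
```

```bash
python3 - <<'E'
from h import *
from scipy.spatial.transform import Rotation as R
s=manip.sense();M=R.from_quat(s['tool_rot']).as_matrix();Rb=np.array([[.9995,-.0305,0],[.0305,.9995,0],[0,0,1]])
p=(s['tcp_pos']-[.5693,.0235,0])@Rb
print(s['t'],'board tcp',p.round(4),'q',s['q'].round(3),s['force'])
A=Rb.T@M;print(A.round(3))
tgt=np.array([.0445,.010,.066])-.019*A[:,2]
print('to touch, tool axes',(A.T@(tgt-p)).round(4))
E
```

```text
17.0 board tcp [0.003  0.0302 0.1308] q [-0.186  0.571  2.002  0.966  0.21  -1.154] [-0.70528165  0.06885054 -0.62492264]
[[-0.037  0.89   0.454]
 [ 0.997  0.003  0.075]
 [ 0.066  0.456 -0.888]]
to touch, tool axes [-0.0259  0.0074  0.0559]
```

The outward tilt runs into q5 ≈ 0 and stalls at 27°. Tilting inward instead puts the finger flank on the near top edge with its normal pointing forward and down, so I'll do that. First I upright the tool and nudge the bar's right end against the stop.

```bash
cat > go.py <<'E'
# go.py x_b y_b z tilt_deg(inward +): turn (tool rotvec) and shifts (tool axes after the turn)
from h import *
import sys
from scipy.spatial.transform import Rotation as R
x,y,z,t=map(float,sys.argv[1:5])
s=manip.sense();M=R.from_quat(s['tool_rot']).as_matrix();Rb=np.array([[.9995,-.0305,0],[.0305,.9995,0],[0,0,1]])
p=(s['tcp_pos']-[.5693,.0235,0])@Rb;A=Rb.T@M
D=np.array([[0,1,0],[1,0,0],[0,0,-1.]]).T@R.from_rotvec([np.radians(t),0,0]).as_matrix()
print(s['t'],'tcp_b',p.round(4),'F_b',(s['force']@Rb).round(1),'q',s['q'].round(2))
print('turn',np.degrees(R.from_matrix(A.T@D).as_rotvec()).round(2),'shift',(D.T@(np.array([x,y,z])-p)).round(4))
E
python3 go.py .06 -.19 .135 0
```

```text
17.0 tcp_b [0.003  0.0302 0.1308] F_b [-0.7  0.1 -0.6] q [-0.19  0.57  2.    0.97  0.21 -1.15]
turn [27.1  -4.2   1.16] shift [-0.2202  0.057  -0.0042]
```

Request:
drive_tool(plan=[[0,0,-0.01,4.5,-0.7,0.2,-1],[0,0,-0.01,4.5,-0.7,0.2,-1],[0,0,0,4.5,-0.7,0.2,-1],[0,0,0,4.5,-0.7,0.2,-1],[0,0,0,4.5,-0.7,0.2,-1],[0,0,0,4.6,-0.7,0.2,-1],[0,0,0,0,0,0,-1],[0,0,0,0,0,0,-1]])

```text
t: 17.8
tcp_pos: [0.5684, 0.0598, 0.1407]
tool_rot: [0.69, 0.722, 0.043, 0.019]
force: [0.1, 0.1, -0.1]
finger_gap: -0.003
gripper_force: 0.0
```

```bash
python3 go.py .06 -.19 .135 0
```

```text
17.8 tcp_b [0.0002 0.0363 0.1407] F_b [ 0.1  0.1 -0.1] q [-0.11  0.58  1.73  0.07  0.75 -0.21]
turn [ 5.03 -1.91  0.89] shift [-0.2263  0.0598  0.0057]
```

Request:
drive_tool(plan=[[0,0,0,5,-1.9,0.9,-1],[-0.045,0,0,0,0,0,-1],[-0.045,0.015,0,0,0,0,-1],[-0.045,0.015,0,0,0,0,-1],[-0.045,0.015,0,0,0,0,-1],[-0.046,0.015,0,0,0,0,-1],[0,0,0,0,0,0,-1],[0,0,0,0,0,0,-1]])

```text
t: 18.6
tcp_pos: [0.6338, -0.1652, 0.1398]
tool_rot: [0.697, 0.717, -0.0, -0.001]
force: [-0.8, 0.4, -1.5]
finger_gap: 0.001
gripper_force: 0.0
```

```bash
python3 go.py .06 -.19 .062 0
```

```text
18.6 tcp_b [ 0.0587 -0.1906  0.1398] F_b [-0.8  0.5 -1.5] q [-0.43  0.7   1.44  0.    1.   -0.45]
turn [-0.11 -0.11 -0.19] shift [0.0006 0.0013 0.0778]
```

Request:
drive_tool(plan=[[0,0,0.04,0,0,0,-1],[0,0,0.036,0,0,0,-1],[0,0,0,0,0,0,-1],[0.005,0,0,0,0,0,-1],[0.005,0,0,0,0,0,-1],[0.003,0,0,0,0,0,-1],[0.002,0,0,0,0,0,-1],[0,0,0,0,0,0,-1]])

```text
t: 19.4
tcp_pos: [0.6351, -0.1484, 0.0658]
tool_rot: [0.696, 0.718, 0.001, 0.0]
force: [0.5, -0.6, -0.0]
finger_gap: -0.003
gripper_force: 0.0
```

Request:
drive_tool(plan=[[0.002,0,0,0,0,0,-1],[0.001,0,0,0,0,0,-1],[0,0,0,0,0,0,-1]])

```text
t: 19.7
tcp_pos: [0.635, -0.147, 0.0652]
tool_rot: [0.696, 0.718, 0.0, 0.0]
force: [0.2, -3.7, 2.0]
finger_gap: 0.003
gripper_force: 1.9
```

Request:
drive_tool(plan=[[0.001,0,0,0,0,0,-1],[0.001,0,0,0,0,0,-1],[0,0,0,0,0,0,-1]])

```text
t: 20.0
tcp_pos: [0.635, -0.1469, 0.0652]
tool_rot: [0.696, 0.718, -0.001, 0.001]
force: [-1.0, -9.0, 2.3]
finger_gap: -0.001
gripper_force: 4.4
```

The bar is butted: the push reached 9 N with no movement. I retreat and set up the inward tilt.

Request:
drive_tool(plan=[[-0.015,0,0,0,0,0,-1],[0,0,-0.045,0,0,0,-1],[0,0,-0.045,0,0,0,-1],[0.045,-0.017,0,0,0,0,-1],[0.045,-0.017,0,0,0,0,-1],[0.045,-0.017,0,0,0,0,-1],[0.045,-0.017,0,0,0,0,-1],[0.01,0,0,7,0,0,-1],[0,0,0,7,0,0,-1],[0,0,0,7,0,0,-1]])

```text
t: 21.0
tcp_pos: [0.5609, 0.0301, 0.1556]
tool_rot: [0.684, 0.706, -0.132, -0.13]
force: [0.5, -0.0, 1.2]
finger_gap: 0.003
gripper_force: 0.0
```

Request:
drive_tool(plan=[[0,0,0,7,0,0,-1],[0,0,0,7,0,0,-1],[0,0,0,0,0,0,-1]])

```text
t: 21.3
tcp_pos: [0.5622, 0.0291, 0.1518]
tool_rot: [0.663, 0.684, -0.216, -0.212]
force: [-0.2, -0.4, -0.5]
finger_gap: -0.003
gripper_force: 0.0
```

```bash
python3 st.py|head -3; python3 go.py .015 .005 .095 35; python3 go.py .0354 .005 .0776 35
```

```text
21.3 [0.5622 0.0291 0.1518] board [-0.007   0.0058] [-0.2 -0.4 -0.5] [-0.108  0.825  1.268 -0.077  1.659 -0.122] -0.003
bar top z 0.0655 21714 y range [-0.0458  0.0788]
stop top near y [0.0795 0.1189]
21.35 tcp_b [-0.0078  0.0058  0.1528] F_b [-0.1  0.6  1.8] q [-0.11  0.82  1.27 -0.08  1.66 -0.12]
turn [-0.11 -0.16  0.07] shift [-0.0008  0.0518  0.0342]
21.35 tcp_b [-0.0078  0.0058  0.1528] F_b [-0.1  0.6  1.8] q [-0.11  0.82  1.27 -0.08  1.66 -0.12]
turn [-0.11 -0.16  0.07] shift [-0.0008  0.0785  0.0368]
```

Request:
drive_tool(plan=[[0,0,0.018,0,0,0,-1],[0,0,0.019,0,0,0,-1],[0,0.025,0,0,0,0,-1],[0,0.025,0,0,0,0,-1],[0,0.015,0,0,0,0,-1],[0,0.005,0,0,0,0,-1],[0,0,0,0,0,0,-1],[0,0,0,0,0,0,-1]])

```text
t: 22.15
tcp_pos: [0.5965, 0.0302, 0.0853]
tool_rot: [0.664, 0.685, -0.215, -0.21]
force: [0.3, -0.0, -0.3]
finger_gap: 0.003
gripper_force: 0.0
```

```bash
python3 go.py .0354 .005 .0776 35;python3 - <<'E'
from h import *
d=snap('side'); save('s4.png',d['image'][130:290,180:380],4)
E
```

```text
22.15 tcp_b [0.0274 0.0059 0.0853] F_b [ 0.3 -0.  -0.3] q [-0.1   0.95  1.18 -0.07  1.62 -0.11]
turn [-0.03 -0.09  0.04] shift [-0.0009  0.011   0.0017]
```

View pics/s4.png

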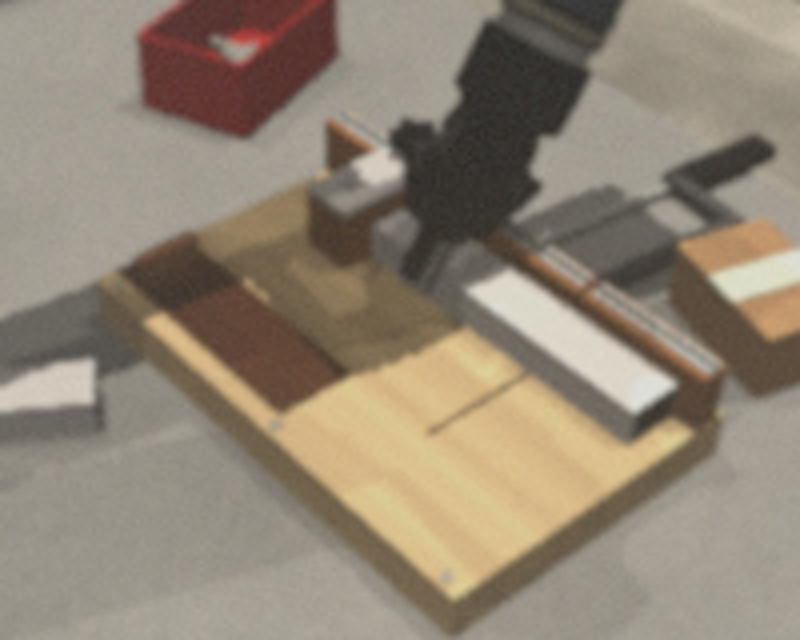

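The side view shows the bar along the fence from the stop block (345,220) to its free end (650,415). The cover is shut and the tilted fingers are at (425,255), over the bar's near top edge and well away from the slot (480,405). Next is the slanting push.

Request:
drive_tool(plan=[[0,0.003,0,0,0,0,-1],[0,0.003,0,0,0,0,-1],[0,0.002,0,0,0,0,-1],[0,0.001,0,0,0,0,-1],[0,0,0,0,0,0,-1]])

```text
t: 22.7
tcp_pos: [0.6046, 0.0304, 0.0791]
tool_rot: [0.664, 0.685, -0.216, -0.21]
force: [-0.0, 0.6, 0.0]
finger_gap: -0.003
gripper_force: 0.0
```

Request:
drive_tool(plan=[[0,0.001,0,0,0,0,-1],[0,0.001,0,0,0,0,-1],[0,0.001,0,0,0,0,-1],[0,0,0,0,0,0,-1]])

```text
t: 23.1
tcp_pos: [0.6061, 0.0304, 0.0781]
tool_rot: [0.663, 0.684, -0.217, -0.211]
force: [-3.6, -0.3, 3.5]
finger_gap: -0.0
gripper_force: 2.3
```

Request:
drive_tool(plan=[[0,0.001,0,0,0,0,-1],[0,0.001,0,0,0,0,-1],[0,0.001,0,0,0,0,-1],[0,0,0,0,0,0,-1]])

```text
t: 23.5
tcp_pos: [0.6065, 0.0305, 0.0778]
tool_rot: [0.663, 0.684, -0.219, -0.213]
force: [-8.2, -0.3, 9.5]
finger_gap: 0.002
gripper_force: 6.0
```

Request:
drive_tool(plan=[[0,0.001,0,0,0,0,-1],[0,0,0,0,0,0,-1],[0,0,0,0,0,0,-1]])

```text
t: 23.8
tcp_pos: [0.6066, 0.0305, 0.0778]
tool_rot: [0.663, 0.683, -0.22, -0.214]
force: [-8.9, -1.1, 11.4]
finger_gap: -0.0
gripper_force: 7.0
```

```bash
python3 go.py .0354 .005 .0776 35; python3 st.py
```

```text
23.8 tcp_b [0.0375 0.0058 0.0778] F_b [-8.9 -0.9 11.4] q [-0.1   0.97  1.14 -0.07  1.64 -0.11]
turn [-0.71 -0.06  0.04] shift [-0.0008 -0.0016  0.0013]
23.8 [0.6066 0.0305 0.0778] board [0.0375 0.0058] [-8.9 -1.1 11.4] [-0.099  0.974  1.144 -0.075  1.643 -0.111] -0.0
bar top z 0.0656 18282 y range [-0.0117  0.079 ]
stop top near y [0.0794 0.1114]
-0.16 - -
-0.14 - -
-0.12 - -
-0.1 - -
-0.08 - -
-0.06 - -
-0.04 - -
-0.02 [0.0758 0.0804] [0.0819 0.0897]
-0.0 [0.0325 0.0798] [0.0734 0.106 ]
0.02 [0.0456 0.0799] [0.0848 0.1059]
0.04 [0.0456 0.08  ] [0.0848 0.1059]
0.06 [0.0457 0.0799] [0.0816 0.106 ]
0.08 - [0.0704 0.1087]
```

Request:
drive_tool(plan=[[0,0.001,0,0,0,0,-1],[0,0.001,0,0,0,0,-1],[0,0.001,0,0,0,0,-1],[0,0.001,0,0,0,0,-1],[0,0,0,0,0,0,-1],[0,0,0,0,0,0,-1],[0,0,0,0,0,0,-1]])

```text
t: 24.55
tcp_pos: [0.6069, 0.0305, 0.0776]
tool_rot: [0.662, 0.682, -0.223, -0.217]
force: [-15.0, -1.6, 18.5]
finger_gap: 0.001
gripper_force: 11.5
```

```bash
python3 st.py; python3 - <<'E'
from h import *
d=snap('side');save('s5.png',d['image'][130:290,180:380],4)
E
```

```text
24.55 [0.6069 0.0305 0.0776] board [0.0378 0.0059] [-15.   -1.6  18.5] [-0.099  0.979  1.136 -0.076  1.655 -0.111] 0.001
bar top z 0.0656 18031 y range [-0.0108  0.079 ]
stop top near y [0.0794 0.1115]
-0.16 - -
-0.14 - -
-0.12 - -
-0.1 - -
-0.08 - -
-0.06 - -
-0.04 - -
-0.02 [0.0763 0.0803] [0.0824 0.0906]
-0.0 [0.0315 0.0795] [0.0735 0.106 ]
0.02 [0.0455 0.0797] [0.0847 0.1059]
0.04 [0.0456 0.0797] [0.0848 0.1059]
0.06 [0.0456 0.0797] [0.0816 0.106 ]
0.08 - [0.0705 0.1088]
```

View pics/s5.png

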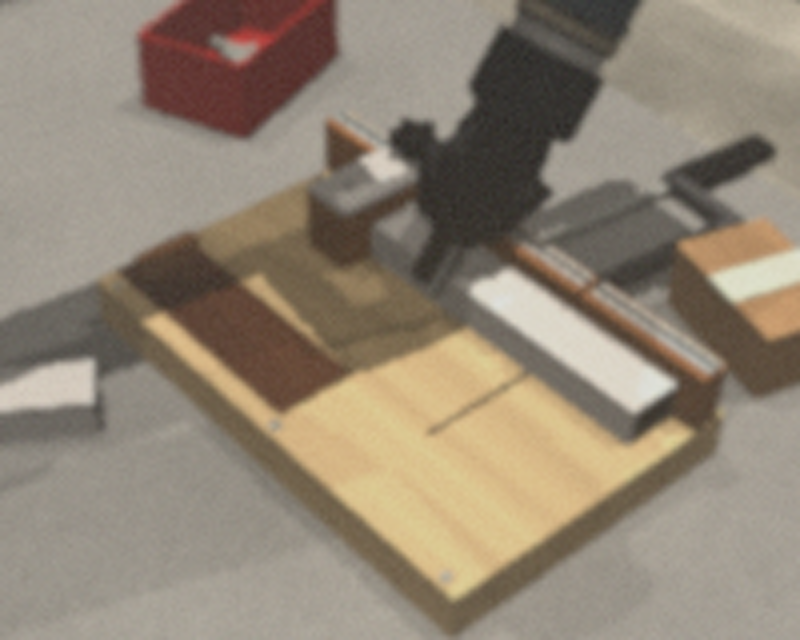

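The view shows the fingers pressing the bar's near top edge at (435,270). The bar is flush along the fence, still butted on the stop, and the cover is shut. The force is steady at about 15 N towards the fence and 18 N down, so I hand in.

```bash
python3 -c "
from station import manip
print(manip.sign_off())"
```

```text
the job is handed in; nothing more can be done
None
```

The job is handed in: the tray cover is shut, and the section lies wide side down along the fence, butted on the stop block, held by a slanting push of about 15 N into the fence and 18 N down, roughly 80 mm from the saw slot.

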